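# Close the mannequin clamp by four clicks and hold

### The job

Put the loose handle with the square hole fully down on the square shaft of the green click clamp, then turn it clockwise (seen from above) by exactly four clicks, counted by feel and never as far as the fifth, so that the clamp pad just meets the mannequin wrist. The shaft springs back when let go, so finish while still gripping the handle and holding it at the fourth click. Leave the round-holed handle and the other things on the bench where they are.

Things in the scene. Friction and masses are not known exactly. Their poses are not given: they have to be found in the camera images.
- handle: the loose square-bored crank handle, about 0.3 kg, flat on the bench. Square aluminium hub 46 x 46 mm, 40 mm tall, with a 30 x 30 mm square hole right through (walls 8 mm, parallel to the hub's sides). Origin: centre of the hub's underside; z up along the hole, x along the arm. The hub faces towards +y and -y are free to grip; the handle weighs a little towards the arm.
- handle_knob (a point): middle of the handle's upright orange knob, 103 mm from the hole's axis along the handle's x, 46 mm above its underside. The knob is 22 mm across and 32 mm tall (30 to 62 mm above the underside); the flat steel arm that carries it is 14 mm wide and lies 22 to 32 mm above the underside.
- shaft_foot (a point): on the vertical axis of the clamp's square shaft, at its foot, 68 mm above the bench; turns with the shaft. x and y are square to the sides of the shaft, 28 x 28 mm. Around it a toothed steel disc 64 mm across on which the hub rests when fully home: the handle's origin is then on this point. Any of the four quarter-turn positions of the handle will do.
- shaft_top (a point): centre of the top of the square shaft, 34 mm above shaft_foot, turning with it; the top 8 mm taper from 28 to 20 mm square. The hole has about 1 mm of play on each side, and the handle some 0.07 rad in rotation, a little more under load.
- ratchet (a joint): angle of the shaft, rad: 0 at rest against its stop, where it starts; grows clockwise seen from above. Clicks lie every 0.28 rad, at 0.28, 0.56, 0.84, 1.12 (fifth: 1.40). Resistance 0.22 N m growing to 0.29 at the fourth, swinging 0.16 N m up (a quarter click past each) and down (three quarters past). A spring stronger than the clicks returns it to 0 when let go.
- clamp: the click clamp, bolted down: green housing 88 x 88 mm, 60 mm tall; origin on the bench under the shaft axis. Its +x points to the skin-coloured mannequin forearm with hand, 260 mm long and up to 86 mm high, lying across it 135 mm from the axis. Nothing on the clamp stands in the way of the handle's swing. Red stripe on the disc and marks on the housing show the clicks.
- jaw_pad (a point): middle of the black rubber pad's face on the clamp's moving jaw, 46 mm above the bench (jaw top 66 mm). It moves 4 mm towards the forearm, along the clamp's +x, with each click, from 91 mm off the shaft axis at rest to 107 mm at the fourth click, where it meets the wrist.
- round_handle: decoy: another crank handle of the same shape, but its 46 mm hub is round, black, with a round 22 mm bore, and its knob is blue; it does not fit the clamp. Origin at the centre of the hub's underside
- glue_jar: bystander: white glue jar with yellow cap, 64 mm across, 90 mm tall; origin at the centre of its underside
- filler_can: bystander: blue and steel can, 80 mm across, 100 mm tall; origin at the centre of its underside
- brush: bystander: brush lying flat, origin at its underside
- screwdriver: bystander: screwdriver lying flat, origin at its underside
- wood_block: bystander: pale wood block 90 x 60 x 35 mm, origin at the centre of its underside
- parts_bowl: bystander: small white bowl, 90 mm across, 40 mm tall, origin at the centre of its underside
Things that resemble listed ones, but are neither listed nor needed, are in the scene too. There is more than one size of the handle; the job needs the largest.

How it is judged:
By the outcome, as a careful person would: the job done as asked, in the order asked, and still so for the second after the job is handed in, while the arm keeps its last pose, push and grip.
It also fails if it takes over 67 s, if anything falls off the work surface, if the arm or the gripper's body presses on something with over 40 N, if the wrist force passes 120 N, or if a joint passes its speed limit or range.

### The arm

A 6-joint arm with a two-finger parallel gripper is mounted at the origin on the work surface. World frame = base frame: x ahead of the robot, y to its left, z up, the work surface at z = 0. Lengths are in m, angles in rad, forces in N, time in s.
With the tool pointing down it reaches from about 0.25 to 0.775 m from the base axis. Payload 4 kg.
Tool frame: the origin (TCP) lies midway between the tips of the shut fingers; the grasp point (between the pads) lies 19 mm behind it (robot.grasp_offset is the distance from the TCP to the grasp point, in m); z points along the fingers, y is the direction in which the jaws open and shut (so a half turn about z gives the same grasp; the last joint's range is limited). The gripper opens to 94 mm and grips with 3 to 60 N. Pads are 16 mm wide; open, the fingers measure 119 mm over their backs; the gripper's body (75 mm by 177 mm) begins 78 mm behind the grasp point.
Start: joints at [-1.329, 0.087, 1.371, -0, 1.684, -0.103], TCP at [0.186, -0.518, 0.206] pointing down, gripper open.
Joint ranges: [-3.1, 3.1], [-0.76, 2.03], [0.27, 2.55], [-1.08, 4.22], [0.17, 2.65], [-2.57, 2.57]. Speed limits (rad/s): [2.79, 2.79, 3.14, 3.14, 3.14, 3.14].

### API

Orientations are given as [roll, pitch, yaw] about the fixed x, y, z axes, in that order (R = Rz(yaw) Ry(pitch) Rx(roll)).
In Python, from bench import status, viewer, order, robot gives the robot as it stands. The module is installed in compiled form; this text tells all that it offers.
- The arm moves only by the tool move_arm, never from a script. Its argument "targets" is a list of rows, each a list of 3 entries, a list of its own where there are three numbers: the shift along the tool's x, y, z in mm, then the turn, a rotation vector about the tool's x, y, z in degrees, then the opening, from -1 (shut) to 1 (fully open). A call has 1 to 20 rows; each row is the pose to reach, as a shift and turn from the pose commanded when the call began, along the tool's axes at that moment; what a row does not reach only later rows make up. A row lasts 1/8 s, in which the tool goes at most 62.5 mm and 10.7 degrees, less where a joint would pass 70% of its speed; a pose out of reach is approached as far as the arm can. A call with a gripper value outside its range is refused whole. The fingers move at their own pace and stop on an object; the grip force is fixed at half the most. Time passes only in rows, so rows that repeat a pose let the fingers close. It gives the time, the measured TCP pose, the force and the opening at its end, in the units of the state.
- status.get_obs(): the state, without advancing time (a new reading comes with each control period).
- viewer.snapshot(name): name is "scene" or "top" or "wrist"; returns the picture (420x560x3 uint8, red, green, blue); there is no depth.
- viewer.camera_model(name): a dict with "K" (3x3 intrinsics, pixels), "xyz" and "attitude" of the camera in the world; the wrist camera has in their place "T_tool_cam" (4x4, takes a point from camera to tool coordinates, whose origin is the TCP and whose axes are the flange's). Camera axes: x right, y up, looking along -z (the intrinsics and any distortion apply to the point x, -y, -z); pixel columns grow to the right and rows downward; lengths in m; the calibration is good to about 2 mm. A picture is of the moment at which its call begins: read the wrist's pose just before it. camera_model takes no time and is no camera call.
- order.close_job(): hands the job in, once; it reports no verdict.
The state is a dict: "time": time; "joint_positions": joint angles; "qvel": joint speeds; "joint_torque": joint torques, N m; "tool_pos": TCP position; "ee_rot": TCP orientation; "wrist_force": force on the tool from outside, world axes, zero at the start; "wrist_torque": the same for the moment, N m; "width": finger opening in m.
Only numpy, scipy, OpenCV 4.12 (cv2) and the standard library are available. Lean on these libraries where they do the work, as an engineer would, in place of code of your own. Each camera call takes 0.05 s, during which the arm holds its last target. There are 200 camera calls.

## Working session

There is one attempt and no reset: what is moved stays moved. The work goes in short steps, Python scripts to look and compute and a tool call to move; the robot and the scene stay as the last step left them, time stands still between calls to the robot, and variables do not carry over. Pictures are saved under pics/ and viewed, about 8 in all and at most 12, crops included, and the job is handed in when it is done.

Besides the shell and the picture viewer there is one more tool, called after "Request:" as name(argument=value, ...), one argument or row to a line, values as JSON. move_arm: Moves the arm, as the interface text tells. Its arguments: {"type":"object","properties":{"targets":{"type":"array"}},"required":["targets"]}

```bash
mkdir -p pics; python3 - <<'E'
from bench import status, viewer
import cv2,numpy as np
np.set_printoptions(precision=4,suppress=True)
o=status.get_obs();print({k:np.round(v,3) for k,v in o.items()})
for n in("scene","top","wrist"):
    im=viewer.snapshot(n);cv2.imwrite(f"pics/{n}0.png",im[:,:,::-1]);print(n,viewer.camera_model(n))
E
```

```text
{'time': np.float64(0.0), 'joint_positions': array([-1.329,  0.088,  1.372, -0.   ,  1.684, -0.103]), 'qvel': array([ 0.001,  0.001, -0.001, -0.   ,  0.003, -0.   ]), 'joint_torque': array([ -0.001, -34.019, -30.243,   0.072,   0.033,  -0.   ]), 'tool_pos': array([ 0.186, -0.517,  0.204]), 'ee_rot': array([-3.139, -0.   ,  0.345]), 'wrist_force': array([ 0.464, -0.088,  0.204]), 'wrist_torque': array([0.025, 0.001, 0.03 ]), 'width': np.float64(0.094)}
scene {'K': array([[436.5981,   0.    , 279.9345],
       [  0.    , 436.5981, 211.0196],
       [  0.    ,   0.    ,   1.    ]]), 'xyz': array([1.3201, 0.0862, 0.9887]), 'attitude': array([0.7241, 0.0155, 1.637 ])}
top {'K': array([[484.9451,   0.    , 278.3455],
       [  0.    , 484.9451, 213.575 ],
       [  0.    ,   0.    ,   1.    ]]), 'xyz': array([0.4244, 0.0285, 1.3917]), 'attitude': array([ 0.067 , -0.0054, -1.5662])}
wrist {'K': array([[346.2188,   0.    , 282.9039],
       [  0.    , 346.2188, 210.2049],
       [  0.    ,   0.    ,   1.    ]]), 'T_tool_cam': array([[-0.0013,  0.9717,  0.2362,  0.0683],
       [ 1.    ,  0.0011,  0.0008, -0.0003],
       [ 0.0005,  0.2362, -0.9717, -0.1797],
       [ 0.    ,  0.    ,  0.    ,  1.    ]])}
```

View pics/top0.png

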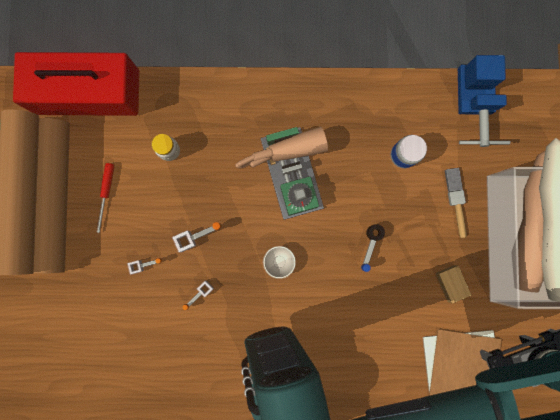

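View pics/scene0.png

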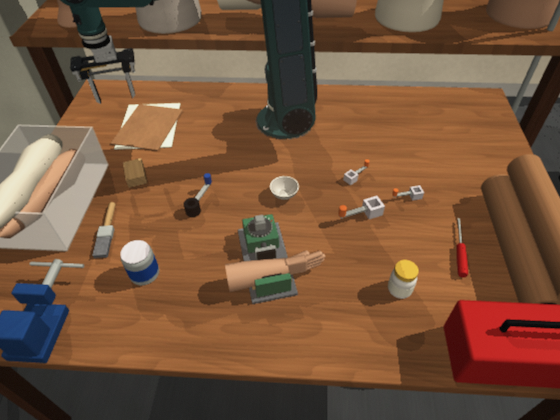

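The top view shows the three orange-knobbed handles. The largest has its hub at about (183,240) and its knob at (217,226). The clamp shaft is at about (300,195), with the forearm beyond it towards +x (up in the picture). The round decoy is at (375,232).

```bash
cat > h.py <<'E'
import numpy as np,cv2
from scipy.spatial.transform import Rotation as R
from bench import status, viewer
np.set_printoptions(precision=4,suppress=True)
def tool():
    o=status.get_obs();T=np.eye(4);T[:3,:3]=R.from_euler('xyz',o['ee_rot']).as_matrix();T[:3,3]=o['tool_pos'];return T
def cam(n,T=None):
    m=viewer.camera_model(n)
    if n=='wrist': C=(tool() if T is None else T)@m['T_tool_cam']
    else:
        C=np.eye(4);C[:3,:3]=R.from_euler('xyz',m['attitude']).as_matrix();C[:3,3]=m['xyz']
    return m['K'],C
def ray(n,uv,z,T=None):
    K,C=cam(n,T);uv=np.atleast_2d(np.float64(uv))
    d=np.c_[(uv[:,0]-K[0,2])/K[0,0],-(uv[:,1]-K[1,2])/K[1,1],-np.ones(len(uv))]@C[:3,:3].T
    return C[:3,3]+d*((z-C[2,3])/d[:,2:])
def proj(n,P,T=None):
    K,C=cam(n,T);p=(np.atleast_2d(P)-C[:3,3])@C[:3,:3]
    return np.c_[K[0,2]-K[0,0]*p[:,0]/p[:,2],K[1,2]+K[1,1]*p[:,1]/p[:,2]]
def go(xyz,yaw):
    """print the shift (mm) and yaw turn (deg about tool z) to a tool-down pose"""
    T=tool();G=R.from_euler('xyz',[np.pi,0,yaw]).as_matrix()
    print('shift',T[:3,:3].T@(np.array(xyz)-T[:3,3])*1000,'turn',R.from_matrix(T[:3,:3].T@G).as_rotvec(degrees=True))
E
python3 - <<'E'
from h import *
im=cv2.imread('pics/top0.png');hsv=cv2.cvtColor(im,cv2.COLOR_BGR2HSV)
c=im[222:262,165:240]
m=cv2.inRange(hsv,(3,170,170),(14,255,255));m[:215]=0;m[240:]=0;m[:,:205]=0;m[:,230:]=0
ys,xs=np.nonzero(m);k=(xs.mean(),ys.mean());print(k,len(xs))
K=ray('top',k,.055)
w=cv2.inRange(hsv,(0,0,150),(180,70,255));w[:225]=0;w[258:]=0;w[:,:165]=0;w[:,200:]=0
cs,_=cv2.findContours(w,cv2.RETR_EXTERNAL,cv2.CHAIN_APPROX_NONE);q=max(cs,key=cv2.contourArea);r=cv2.minAreaRect(q);print(r)
H=ray('top',r[0],.04);print('hub',H,'knob',K,'yaw',np.arctan2(*(K-H)[0,[1,0]]),np.linalg.norm((K-H)[0,:2]))
S=ray('top',[299,195],.1);print('shaft',S)
b=ray('top',[[263,137],[295,128],[325,210],[284,218]],0.01);print(b)
h=H[0];
go([h[0],h[1],.17],0)
g=np.arctan2(*(K-H)[0,[1,0]]);print('IKyaw',g)
go([h[0],h[1],.17],g); go([h[0],h[1],.17],g+np.pi)
print('S');go([S[0,0],S[0,1],.25],g)
E
```

```text
(np.float64(215.67441860465115), np.float64(225.34883720930233)) 43
((182.61341857910156, 241.0051727294922), (16.956279754638672, 16.956279754638672), 66.03751373291016)
hub [[0.4374 0.2874 0.04  ]] knob [[0.4807 0.1943 0.055 ]] yaw -1.1350886996495468 0.10272898571136217
shaft [[ 0.5612 -0.0331  0.1   ]]
[[ 0.7384  0.0667  0.01  ]
 [ 0.7652 -0.0256  0.01  ]
 [ 0.528  -0.1119  0.01  ]
 [ 0.5045  0.0053  0.01  ]]
shift [ 508.7612 -672.1261   35.8039] turn [-0.0996  0.0096 19.7591]
IKyaw -1.1350886996495468
shift [ 508.7612 -672.1261   35.8039] turn [-0.0861  0.0673 84.7949]
shift [ 508.7612 -672.1261   35.8039] turn [ -0.069   -0.0883 -95.2051]
S
shift [ 516.934  -328.7312  -44.7902] turn [-0.0861  0.0673 84.7949]
```

Request:
move_arm(
  targets=[
    [[509,-672,36],[0,0,-95],1],
    [[509,-672,36],[0,0,-95],1],
    [[509,-672,36],[0,0,-95],1],
    [[509,-672,36],[0,0,-95],1],
    [[509,-672,36],[0,0,-95],1],
    [[509,-672,36],[0,0,-95],1],
    [[509,-672,36],[0,0,-95],1],
    [[509,-672,36],[0,0,-95],1],
    [[509,-672,36],[0,0,-95],1],
    [[509,-672,36],[0,0,-95],1],
    [[509,-672,36],[0,0,-95],1],
    [[509,-672,36],[0,0,-95],1],
    [[509,-672,36],[0,0,-95],1],
    [[509,-672,36],[0,0,-95],1],
    [[509,-672,36],[0,0,-95],1],
    [[509,-672,36],[0,0,-95],1],
    [[509,-672,36],[0,0,-95],1],
    [[509,-672,36],[0,0,-95],1],
  ],
)

```text
time: 2.4
tool_pos: [0.4379, 0.2859, 0.1699]
ee_rot: [3.141, 0.0, 2.001]
wrist_force: [0.4, -0.4, 0.3]
width: 0.0941
```

```bash
python3 - <<'E'
from h import *
T=tool();print(T);np.save('T1.npy',T)
cv2.imwrite('pics/w1.png',viewer.snapshot('wrist')[:,:,::-1])
print(status.get_obs()['joint_positions'],proj('wrist',[[.4374,.2874,.04]],T))
E
```

```text
[[-0.4174  0.9087  0.0007  0.4379]
 [ 0.9087  0.4174  0.0001  0.2859]
 [-0.0002  0.0007 -1.      0.1699]
 [ 0.      0.      0.      1.    ]]
[ 0.4703  0.0363  1.4948 -0.0002  1.6097  0.0395] [[282.9542 201.4525]]
```

View pics/w1.png

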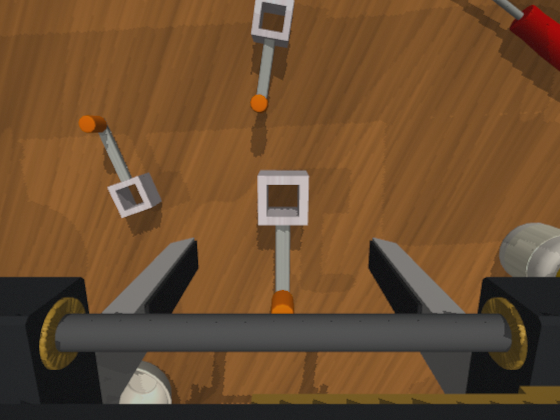

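The wrist view shows the big handle's hub top squarely under the tool at about x 258–308, y 172–225, with its arm pointing straight down the picture. The smaller copies are at (272,18) and (130,195). I'll refine the pose from the hub top.

```bash
python3 - <<'E'
from h import *
T=np.load('T1.npy');im=cv2.imread('pics/w1.png');c=im[160:240,245:322];hsv=cv2.cvtColor(c,cv2.COLOR_BGR2HSV)
for v in (150,180,200):
    m=cv2.inRange(hsv,(0,0,v),(180,60,255))
    cs,_=cv2.findContours(m,cv2.RETR_EXTERNAL,cv2.CHAIN_APPROX_NONE);q=max(cs,key=cv2.contourArea)
    r=cv2.minAreaRect(q);B=cv2.boxPoints(r)+[245,160];P=ray('wrist',B,.04,T)
    e=P[1]-P[0];e2=P[2]-P[1];print(v,r,P.mean(0),np.linalg.norm(e),np.linalg.norm(e2),'yaw',np.arctan2(e[1],e[0])%(np.pi/2)+np.pi/2)
go([P.mean(0)[0],P.mean(0)[1],.008],2.0)
# tool-frame offset view
E
```

```text
150 ((37.5, 39.5), (49.0, 51.0), 90.0) [0.4364 0.2885 0.04  ] 0.04580416383544232 0.045762257931227256 yaw 1.9997628296134056
180 ((37.499996185302734, 39.999996185302734), (48.99999237060547, 47.99999237060547), -0.0) [0.4366 0.2881 0.04  ] 0.044844461095169284 0.04403824028209324 yaw 1.9829874775825915
200 ((14.0, 63.0), (0.0, 0.0), 0.0) [0.4257 0.2595 0.04  ] 0.0 0.0 yaw 1.5707963267948966
shift [-18.9394 -22.2623 161.8678] turn [0.0429 0.0094 0.0888]
```

Request:
move_arm(
  targets=[
    [[3,0,60],[0,0,0],1],
    [[3,0,120],[0,0,0],1],
    [[3,0,150],[0,0,0],1],
    [[3,0,162],[0,0,0],1],
    [[3,0,162],[0,0,0],1],
    [[3,0,162],[0,0,0],-1],
    [[3,0,162],[0,0,0],-1],
    [[3,0,162],[0,0,0],-1],
    [[3,0,162],[0,0,0],-1],
    [[3,0,162],[0,0,0],-1],
    [[3,0,162],[0,0,0],-1],
    [[3,0,162],[0,0,0],-1],
    [[3,0,162],[0,0,0],-1],
  ],
)

```text
time: 4.08
tool_pos: [0.4365, 0.2895, 0.0075]
ee_rot: [-3.141, 0.0, 2.003]
wrist_force: [-1.2, -0.9, 0.9]
width: 0.0458
```

Request:
move_arm(
  targets=[
    [[0,0,-20],[0,0,0],-1],
    [[0,0,-60],[0,0,0],-1],
    [[0,0,-110],[0,0,0],-1],
    [[0,0,-160],[0,0,0],-1],
    [[-30,-2,-185],[0,0,2],-1],
    [[-75,-6,-190],[0,0,4],-1],
    [[-120,-9,-190],[0,0,7.6],-1],
    [[-165,-12,-190],[0,0,7.6],-1],
    [[-210,-16,-190],[0,0,7.6],-1],
    [[-255,-19,-190],[0,0,7.6],-1],
    [[-300,-22,-190],[0,0,7.6],-1],
    [[-345,-26,-190],[0,0,7.6],-1],
    [[-385,-29,-190],[0,0,7.6],-1],
    [[-405,-30,-190],[0,0,7.6],-1],
    [[-414,-31,-190],[0,0,7.6],-1],
    [[-414,-31,-190],[0,0,7.6],-1],
    [[-414,-31,-190],[0,0,7.6],-1],
    [[-414,-31,-190],[0,0,7.6],-1],
  ],
)

```text
time: 6.32
tool_pos: [0.5816, -0.0983, 0.1978]
ee_rot: [3.141, 0.0, 1.872]
wrist_force: [-0.1, 0.8, -2.4]
width: 0.0461
```

```bash
python3 - <<'E'
from h import *
T=tool();print(T);np.save('T2.npy',T)
cv2.imwrite('pics/w2.png',viewer.snapshot('wrist')[:,:,::-1]);cv2.imwrite('pics/t2.png',viewer.snapshot('top')[:,:,::-1])
o=status.get_obs();print(o['wrist_force'],o['wrist_torque'],o['width'],o['joint_positions'])
E
```

```text
[[-0.2964  0.9551  0.0004  0.5816]
 [ 0.9551  0.2964  0.0001 -0.0983]
 [-0.      0.0004 -1.      0.1978]
 [ 0.      0.      0.      1.    ]]
[-0.2677 -0.4529 -2.4434] [ 0.0188 -0.0784 -0.0164] 0.04565937097962988 [-0.264   0.1777  1.2849  0.      1.6786 -0.5645]
```

View pics/w2.png

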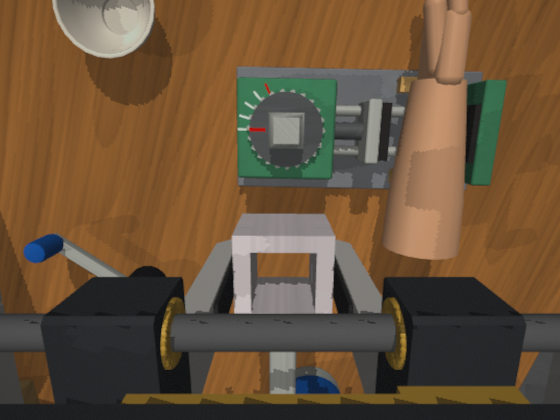

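The wrist view shows the shaft's top square at about (286,128) on the disc, with the red stripe pointing left at (257,129). The fourth mark is at (267,88), and the hub held in the grip spans x 234–334 from row 213 down. Next I'll measure the shaft centre and yaw, and the hub in the tool frame, from this same picture.

```bash
python3 - <<'E'
from h import *
T=np.load('T2.npy');im=cv2.imread('pics/w2.png');hsv=cv2.cvtColor(im,cv2.COLOR_BGR2HSV)
m=cv2.inRange(hsv,(60,80,30),(90,255,255));m[:,350:]=0;m[200:]=0
cs,_=cv2.findContours(m,cv2.RETR_EXTERNAL,cv2.CHAIN_APPROX_NONE);q=max(cs,key=cv2.contourArea)
for name,B,z in [('house',cv2.boxPoints(cv2.minAreaRect(q)),.06)]:
    P=ray('wrist',B,z,T);print(name,B.round(1).tolist(),P.mean(0));
    for i in range(4):
        e=P[(i+1)%4]-P[i];print(np.linalg.norm(e),np.arctan2(e[1],e[0])%(np.pi/2)+np.pi/2)
L=T[:3,:3].T
print('house centre in tool', L@(P.mean(0)-T[:3,3])*1000)
print('pred. shaft top/foot px for house centre',proj('wrist',[[*P.mean(0)[:2],.102],[*P.mean(0)[:2],.068]],T))
print('hub pred tool pts px',proj('wrist',(T[:3,:3]@(np.array([[23,-23,8],[23,23,8],[23,-23,-32],[23,23,-32],[15,-15,-32],[15,15,-32]]).T/1000)).T+T[:3,3],T).round(1).tolist())
a=cv2.resize(im[80:180,230:345],None,fx=5,fy=5,interpolation=cv2.INTER_CUBIC);b=cv2.resize(im[200:320,225:345],None,fx=4.16,fy=4.16,interpolation=cv2.INTER_CUBIC)
b=b[:500];cv2.imwrite('pics/c2.png',cv2.resize(np.hstack([a,np.pad(b,((0,500-len(b)),(0,0),(0,0)))]),None,fx=.74,fy=.74,interpolation=cv2.INTER_AREA))
E
```

```text
house [[234.89999389648438, 176.8000030517578], [237.0, 76.9000015258789], [336.29998779296875, 79.0], [334.20001220703125, 178.89999389648438]] [ 0.5647 -0.0348  0.06  ]
0.086760671888775 1.8164508954310647
0.08573832659352507 1.850583100715048
0.08692993106621903 1.8843790798564968
0.09163656557686704 1.8487262741832478
house centre in tool [ 65.6226   2.5585 137.7778]
pred. shaft top/foot px for house centre [[286.1407 130.1255]
 [285.7177 129.6451]]
hub pred tool pts px [[241.9, 210.5], [324.3, 210.4], [231.7, 231.8], [334.9, 231.7], [250.1, 248.8], [316.5, 248.7]]
```

View pics/c2.png

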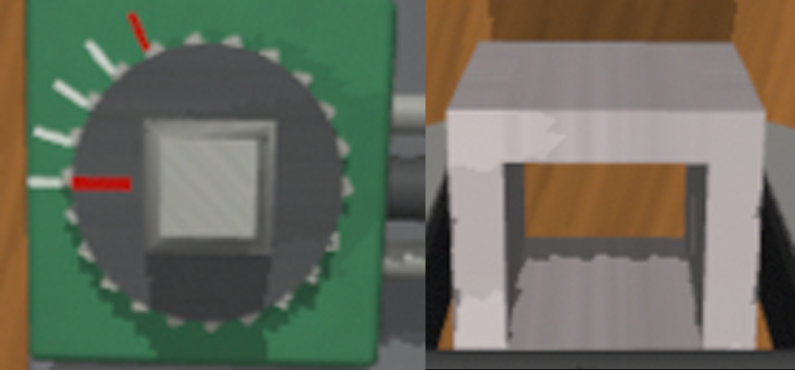

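Request:
move_arm(
  targets=[
    [[30,1,0],[0,0,0.9],-1],
    [[55,2,20],[0,0,0.9],-1],
    [[66.5,2.5,45],[0,0,0.9],-1],
    [[66.5,2.5,70],[0,0,0.9],-1],
    [[66.5,2.5,82],[0,0,0.9],-1],
    [[66.5,2.5,82],[0,0,0.9],-1],
    [[66.5,2.5,82],[0,0,0.9],-1],
  ],
)

```text
time: 7.3
tool_pos: [0.5654, -0.0354, 0.1168]
ee_rot: [3.139, 0.001, 1.854]
wrist_force: [0.8, -0.2, -2.7]
width: 0.0457
```

```bash
python3 - <<'E'
from h import *
T=tool();print(T);im=viewer.snapshot('wrist')[:,:,::-1];cv2.imwrite('pics/w3.png',im)
cv2.imwrite('pics/c3.png',cv2.resize(im[190:320,215:355],None,fx=4,fy=4,interpolation=cv2.INTER_CUBIC))
o=status.get_obs();print(o['wrist_force'],o['wrist_torque'])
E
```

```text
[[-0.2797  0.9601  0.0023  0.5654]
 [ 0.9601  0.2797 -0.0005 -0.0354]
 [-0.0011  0.0021 -1.      0.1168]
 [ 0.      0.      0.      1.    ]]
[-0.2254 -0.0922 -3.1413] [-0.0045 -0.1246  0.0114]
```

View pics/c3.png

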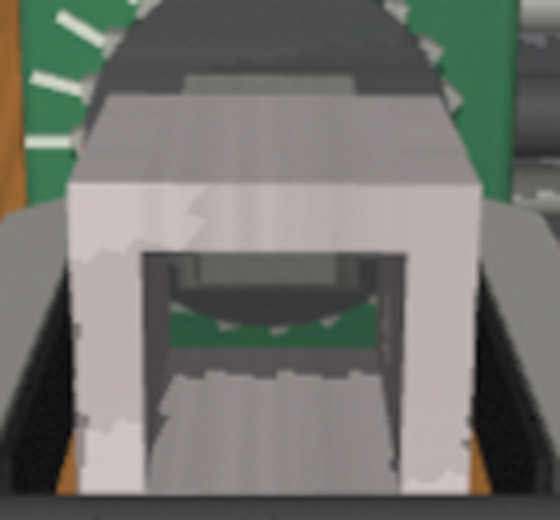

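Everything lines up to about half a millimetre: the shaft foot edge is at row ~75, the shaft top through the hole at x 197–340, and the hub hole is centred at ~272. I'll descend now.

Request:
move_arm(
  targets=[
    [[0,-0.4,6],[0,0,0],-1],
    [[0,-0.4,12],[0,0,0],-1],
    [[0,-0.4,17],[0,0,0],-1],
    [[0,-0.4,22],[0,0,0],-1],
    [[0,-0.4,22],[0,0,0],-1],
  ],
)

```text
time: 7.98
tool_pos: [0.5636, -0.035, 0.0925]
ee_rot: [-3.14, -0.001, 1.855]
wrist_force: [-0.3, 0.4, -3.6]
width: 0.0462
```

Request:
move_arm(
  targets=[
    [[0,0,5],[0,0,0],-1],
    [[0,0,10],[0,0,0],-1],
    [[0,0,14],[0,0,0],-1],
    [[0,0,16],[0,0,0],-1],
    [[0,0,17],[0,0,0],-1],
    [[0,0,17],[0,0,0],-1],
  ],
)

```text
time: 8.72
tool_pos: [0.564, -0.0349, 0.0763]
ee_rot: [-3.141, -0.001, 1.855]
wrist_force: [-1.3, 3.3, -2.0]
width: 0.0458
```

Request:
move_arm(
  targets=[
    [[0,0,1],[0,0,0],-1],
    [[0,0,1.5],[0,0,0],-1],
    [[0,0,1.5],[0,0,0],-1],
  ],
)

```text
time: 9.1
tool_pos: [0.5641, -0.0348, 0.0755]
ee_rot: [3.141, -0.0, 1.855]
wrist_force: [-1.3, 4.8, 1.8]
width: 0.0458
```

```bash
cat > f.py <<'E'
from h import *
o=status.get_obs();print('t',round(o['time'],2),'F',o['wrist_force'],'M',o['wrist_torque'],'yaw',round(float(o['ee_rot'][2]),4),'turned deg',round(float(np.degrees(1.855-o['ee_rot'][2])),2),'z',round(o['tool_pos'][2],4),'w',round(o['width'],4))
E
python3 f.py
```

```text
t 9.1 F [-1.3485  4.8496  1.7516] M [0.8795 0.3484 0.0536] yaw 1.8547 turned deg 0.02 z 0.0755 w 0.0458
```

Request:
move_arm(
  targets=[
    [[0.3,0,0.3],[0,0,2],-1],
    [[0.3,0.1,0.3],[0,0,4],-1],
    [[0.3,0.1,0.3],[0,0,6],-1],
    [[0.3,0.1,0.3],[0,0,6],-1],
  ],
)

```text
time: 9.6
tool_pos: [0.5644, -0.0338, 0.0755]
ee_rot: [3.14, -0.001, 1.751]
wrist_force: [-3.1, 6.0, 1.8]
width: 0.0458
```

```bash
python3 f.py
```

```text
t 9.6 F [-3.0661  6.0489  1.8148] M [1.1026 0.3042 0.3328] yaw 1.7508 turned deg 5.97 z 0.0755 w 0.0458
```

Request:
move_arm(
  targets=[
    [[0.4,0,0],[0,0,2],-1],
    [[0.5,0,0],[0,0,4],-1],
    [[0.5,0,0],[0,0,4],-1],
  ],
)

```text
time: 9.98
tool_pos: [0.5645, -0.0338, 0.0755]
ee_rot: [3.14, -0.0, 1.681]
wrist_force: [-0.9, 4.3, 1.3]
width: 0.0458
```

```bash
python3 f.py
```

```text
t 9.97 F [-0.8812  4.296   1.2885] M [0.9504 0.2894 0.352 ] yaw 1.6811 turned deg 9.96 z 0.0755 w 0.0458
```

Request:
move_arm(
  targets=[
    [[0,0,0],[0,0,2],-1],
    [[0,0,0],[0,0,4],-1],
    [[0,0,0],[0,0,4],-1],
  ],
)

```text
time: 10.35
tool_pos: [0.5647, -0.0338, 0.0755]
ee_rot: [3.14, -0.001, 1.611]
wrist_force: [-0.5, 6.0, 0.7]
width: 0.0458
```

```bash
python3 f.py
```

```text
t 10.35 F [-0.4673  5.9539  0.7153] M [0.98   0.2027 0.184 ] yaw 1.6107 turned deg 14.0 z 0.0755 w 0.0458
```

Request:
move_arm(
  targets=[
    [[0,0,0],[0,0,2],-1],
    [[0,0,0],[0,0,4],-1],
    [[0,0,0],[0,0,4],-1],
  ],
)

```text
time: 10.72
tool_pos: [0.5648, -0.0338, 0.0755]
ee_rot: [3.14, -0.001, 1.541]
wrist_force: [-1.4, 6.2, 1.3]
width: 0.0455
```

```bash
python3 f.py
```

```text
t 10.72 F [-1.3704  6.1889  1.2817] M [0.9825 0.1926 0.0809] yaw 1.5406 turned deg 18.01 z 0.0755 w 0.0455
```

Request:
move_arm(
  targets=[
    [[0,0,0],[0,0,2],-1],
    [[0,0,0],[0,0,4],-1],
    [[0,0,0],[0,0,4],-1],
  ],
)

```text
time: 11.1
tool_pos: [0.5649, -0.0338, 0.0755]
ee_rot: [3.139, -0.001, 1.471]
wrist_force: [-0.6, 5.4, -0.6]
width: 0.0458
```

```bash
python3 f.py
```

```text
t 11.1 F [-0.5518  5.4403 -0.6415] M [0.9234 0.1358 0.3216] yaw 1.4715 turned deg 21.98 z 0.0755 w 0.0458
```

Request:
move_arm(
  targets=[
    [[0,0,0],[0,0,2],-1],
    [[0,0,0],[0,0,4],-1],
    [[0,0,0],[0,0,4],-1],
  ],
)

```text
time: 11.48
tool_pos: [0.565, -0.0338, 0.0755]
ee_rot: [3.139, -0.001, 1.402]
wrist_force: [0.0, 4.3, 0.5]
width: 0.0458
```

```bash
python3 f.py
```

```text
t 11.47 F [0.0275 4.2922 0.4743] M [0.8842 0.1022 0.3994] yaw 1.4019 turned deg 25.96 z 0.0755 w 0.0458
```

Request:
move_arm(
  targets=[
    [[0,0,0],[0,0,2],-1],
    [[0,0,0],[0,0,4],-1],
    [[0,0,0],[0,0,4],-1],
  ],
)

```text
time: 11.85
tool_pos: [0.5651, -0.0338, 0.0755]
ee_rot: [3.139, -0.001, 1.331]
wrist_force: [-0.4, 6.4, -0.3]
width: 0.0463
```

```bash
python3 f.py
```

```text
t 11.85 F [-0.386   6.4139 -0.2943] M [ 1.0187 -0.0226  0.1089] yaw 1.3314 turned deg 30.0 z 0.0755 w 0.0463
```

Request:
move_arm(
  targets=[
    [[0,0,0],[0,0,2],-1],
    [[0,0,0],[0,0,4],-1],
    [[0,0,0],[0,0,4],-1],
  ],
)

```text
time: 12.22
tool_pos: [0.5653, -0.0339, 0.0755]
ee_rot: [3.139, -0.002, 1.261]
wrist_force: [0.8, 4.7, -0.2]
width: 0.0455
```

```bash
python3 f.py
```

```text
t 12.22 F [ 0.7536  4.712  -0.2179] M [0.9785 0.0633 0.1527] yaw 1.2614 turned deg 34.01 z 0.0755 w 0.0455
```

Request:
move_arm(
  targets=[
    [[0,0,0],[0,0,2],-1],
    [[0,0,0],[0,0,4],-1],
    [[0,0,0],[0,0,4],-1],
  ],
)

```text
time: 12.6
tool_pos: [0.5654, -0.0339, 0.0755]
ee_rot: [3.139, -0.002, 1.192]
wrist_force: [0.7, 4.4, -0.8]
width: 0.0457
```

```bash
python3 f.py
```

```text
t 12.6 F [ 0.6603  4.4364 -0.8202] M [ 0.9377 -0.0341  0.3254] yaw 1.1922 turned deg 37.97 z 0.0755 w 0.0457
```

Request:
move_arm(
  targets=[
    [[0,0,0.5],[0,0,2],-1],
    [[0,0,0.5],[0,0,4],-1],
    [[0,0,0.5],[0,0,4],-1],
  ],
)

```text
time: 12.98
tool_pos: [0.5655, -0.0339, 0.0755]
ee_rot: [3.138, -0.002, 1.123]
wrist_force: [0.6, 6.0, 1.4]
width: 0.0459
```

```bash
python3 f.py
```

```text
t 12.97 F [0.6167 5.9773 1.3865] M [0.9519 0.1069 0.3473] yaw 1.1225 turned deg 41.97 z 0.0755 w 0.0459
```

Request:
move_arm(
  targets=[
    [[0,0,0],[0,0,2],-1],
    [[0,0,0],[0,0,4],-1],
    [[0,0,0],[0,0,4],-1],
  ],
)

```text
time: 13.35
tool_pos: [0.5656, -0.034, 0.0755]
ee_rot: [3.138, -0.002, 1.052]
wrist_force: [1.5, 6.0, 1.7]
width: 0.0457
```

```bash
python3 f.py
```

```text
t 13.35 F [1.4655 6.0483 1.7382] M [ 0.9957 -0.0362  0.1766] yaw 1.052 turned deg 46.01 z 0.0755 w 0.0457
```

Request:
move_arm(
  targets=[
    [[0,0,0],[0,0,2],-1],
    [[0,0,0],[0,0,4],-1],
    [[0,0,0],[0,0,4],-1],
  ],
)

```text
time: 13.72
tool_pos: [0.5657, -0.0341, 0.0755]
ee_rot: [3.138, -0.003, 0.982]
wrist_force: [0.9, 4.9, 2.0]
width: 0.0455
```

```bash
python3 f.py
```

```text
t 13.72 F [0.9234 4.8798 2.0075] M [ 0.9586 -0.0119  0.0946] yaw 0.9818 turned deg 50.03 z 0.0755 w 0.0455
```

Request:
move_arm(
  targets=[
    [[0,0,0],[0,0,2],-1],
    [[0,0,0],[0,0,4],-1],
    [[0,0,0],[0,0,4],-1],
  ],
)

```text
time: 14.1
tool_pos: [0.5658, -0.0341, 0.0755]
ee_rot: [3.138, -0.003, 0.913]
wrist_force: [1.7, 4.9, 1.1]
width: 0.0454
```

```bash
python3 f.py
```

```text
t 14.1 F [1.6681 4.9478 1.0731] M [ 0.9463 -0.0911  0.331 ] yaw 0.9126 turned deg 54.0 z 0.0755 w 0.0454
```

Request:
move_arm(
  targets=[
    [[0,0,0],[0,0,2],-1],
    [[0,0,0],[0,0,4],-1],
    [[0,0,0],[0,0,4],-1],
  ],
)

```text
time: 14.48
tool_pos: [0.5659, -0.0342, 0.0755]
ee_rot: [3.138, -0.003, 0.843]
wrist_force: [2.0, 5.0, 1.9]
width: 0.0458
```

```bash
python3 f.py; python3 - <<'E'
from h import *
for n in('wrist','scene','top'): cv2.imwrite(f'pics/{n}4.png',viewer.snapshot(n)[:,:,::-1])
E
```

```text
t 14.47 F [1.9693 4.9732 1.9301] M [ 0.8722 -0.1738  0.4137] yaw 0.8429 turned deg 57.99 z 0.0755 w 0.0458
```

View pics/wrist4.png

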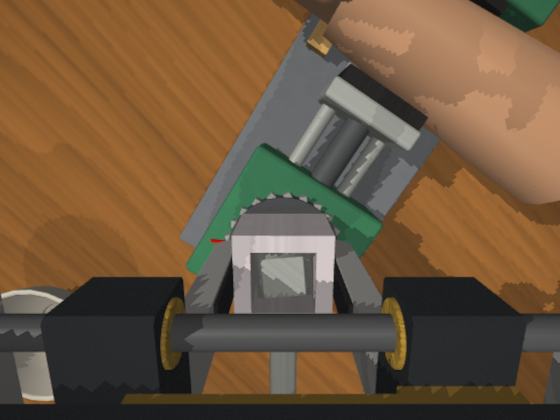

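The wrist view shows the jaw and black pad close to the forearm. The fourth mark is at (217,240), and the shaft, seen through the hole, trails the hub by a few degrees. By feel, there have been torque peaks at about 9°, 25°, 41° and 57°, so I've passed click 3. I'll fit the offset.

```bash
cat > fit.py <<'E'
import numpy as np
from scipy.optimize import least_squares
D=np.array([[6,.333],[10,.352],[14,.184],[18,.081],[22,.322],[26,.399],[30,.109],[34,.153],[38,.325],[42,.347],[46,.177],[50,.095],[54,.331],[58,.414]])
r=np.linspace(0,90,9001)
M=lambda r:.22+.07*r/64.2+.16*np.sin(2*np.pi*r/16.043)
def pred(p):
    h=r+p[0]+(M(r))*p[1]; return np.interp(D[:,0],np.maximum.accumulate(h),M(r))*p[3]+p[2]
best=min((least_squares(lambda p:pred(p)-D[:,1],[o,c,0,1],loss='soft_l1',f_scale=.03,bounds=([-5,0,-.3,.5],[12,25,.3,1.5])) for o in(0,2,4,6) for c in(1,6,12)),key=lambda s:s.cost)
p=best.x;print(p,best.cost,(pred(p)-D[:,1]).round(3))
for a in(64.17,68.2):print('hand deg at ratchet',a,a+p[0]+M(a)*p[1],'M',M(a)*p[3]+p[2])
E
python3 fit.py
```

```text
[ 4.52015889e+00  4.62055741e-11 -5.47484787e-03  9.92861328e-01] 0.004272196568444893 [-0.031  0.    -0.047  0.013 -0.005 -0.028  0.048 -0.044  0.007  0.043
 -0.     0.03   0.016 -0.006]
hand deg at ratchet 64.17 68.69015888979665 M 0.2822980281340437
hand deg at ratchet 68.2 72.72015888980425 M 0.4456393605423626
```

The fit is clean: the hand leads the shaft by a 4.5° offset and is otherwise rigid. Click 4 should therefore come at a hand angle of about 68.7°, with Mz about 0.28 and rising.

Request:
move_arm(
  targets=[
    [[0,0,0],[0,0,2],-1],
    [[0,0,0],[0,0,4],-1],
    [[0,0,0],[0,0,4],-1],
  ],
)

```text
time: 15.0
tool_pos: [0.566, -0.0343, 0.0755]
ee_rot: [3.138, -0.003, 0.772]
wrist_force: [2.5, 3.7, 1.5]
width: 0.0455
```

```bash
python3 f.py
```

```text
t 15.0 F [2.5172 3.7271 1.5214] M [ 0.9969 -0.2202  0.2002] yaw 0.772 turned deg 62.05 z 0.0755 w 0.0455
```

Request:
move_arm(
  targets=[
    [[0,0,0],[0,0,2],-1],
    [[0,0,0],[0,0,4],-1],
    [[0,0,0],[0,0,4],-1],
  ],
)

```text
time: 15.38
tool_pos: [0.566, -0.0344, 0.0755]
ee_rot: [3.138, -0.004, 0.702]
wrist_force: [2.3, 4.0, 1.0]
width: 0.0458
```

```bash
python3 f.py
```

```text
t 15.38 F [2.3202 3.9938 1.0019] M [ 0.9199 -0.2734  0.1341] yaw 0.7019 turned deg 66.07 z 0.0755 w 0.0458
```

Request:
move_arm(
  targets=[
    [[0,0,0],[0,0,1],-1],
    [[0,0,0],[0,0,2],-1],
    [[0,0,0],[0,0,2],-1],
  ],
)

```text
time: 15.75
tool_pos: [0.5661, -0.0344, 0.0755]
ee_rot: [3.138, -0.004, 0.667]
wrist_force: [2.2, 4.3, 1.5]
width: 0.046
```

```bash
python3 f.py
```

```text
t 15.75 F [2.2077 4.314  1.522 ] M [ 0.8891 -0.3017  0.2111] yaw 0.6674 turned deg 68.05 z 0.0755 w 0.046
```

Request:
move_arm(
  targets=[
    [[0,0,0],[0,0,0.5],-1],
    [[0,0,0],[0,0,1.1],-1],
    [[0,0,0],[0,0,1.1],-1],
    [[0,0,0],[0,0,1.1],-1],
  ],
)

```text
time: 16.25
tool_pos: [0.5661, -0.0345, 0.0755]
ee_rot: [3.138, -0.004, 0.648]
wrist_force: [3.6, 4.6, 0.7]
width: 0.046
```

```bash
python3 f.py; python3 - <<'E'
from h import *
T=tool();np.save('T5.npy',T)
for n in('wrist','scene','top'): cv2.imwrite(f'pics/{n}5.png',viewer.snapshot(n)[:,:,::-1])
im=cv2.imread('pics/wrist5.png');cv2.imwrite('pics/c5.png',np.vstack([cv2.resize(im[0:300,180:480],(600,600))]))
c=np.array([.5647,-.0348]);a=1.850-np.pi/2;x=np.array([np.cos(a),np.sin(a)])
for d in(.091,.103,.107): print(d,proj('wrist',[[*(c+d*x+s*np.array([-x[1],x[0]])*.025),.066] for s in(-1,1)],T).round(1).tolist())
E
python3 f.py
```

```text
t 16.25 F [3.5622 4.615  0.7064] M [ 0.8338 -0.2641  0.2566] yaw 0.6484 turned deg 69.13 z 0.0755 w 0.046
0.091 [[388.8, 114.1], [300.9, 78.0]]
0.103 [[398.6, 91.8], [309.7, 54.6]]
0.107 [[401.9, 84.3], [312.7, 46.6]]
t 16.4 F [2.0098 4.0122 0.8509] M [ 0.846  -0.2706  0.2487] yaw 0.6485 turned deg 69.13 z 0.0755 w 0.0459
```

View pics/c5.png

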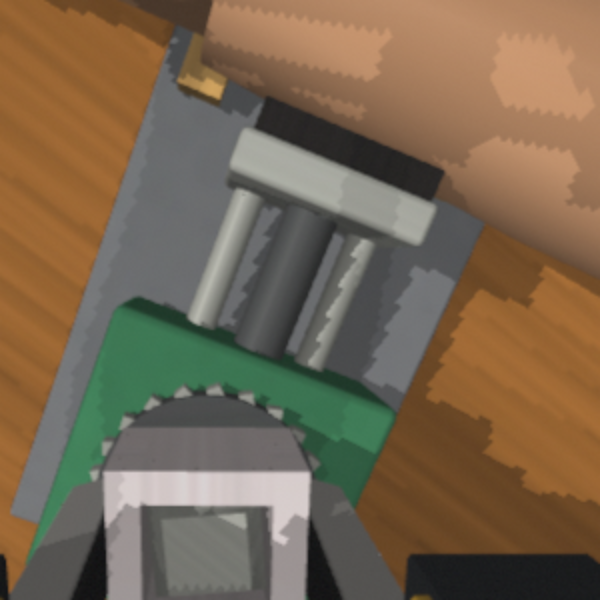

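The pad face is visible right at the forearm, at crop (265,97)–(443,172). That matches the predicted 107 mm line within about 1 mm. Mz (0.25) is slightly under the fit's value of about 0.28 at the click, so I'll add half a degree and check the pad travel against the rest picture.

Request:
move_arm(
  targets=[
    [[0,0,0],[0,0,0.6],-1],
    [[0,0,0],[0,0,0.6],-1],
    [[0,0,0],[0,0,0.6],-1],
    [[0,0,0],[0,0,0.6],-1],
  ],
)

```text
time: 16.9
tool_pos: [0.5661, -0.0345, 0.0755]
ee_rot: [3.138, -0.004, 0.638]
wrist_force: [2.7, 3.7, 1.6]
width: 0.0457
```

```bash
python3 f.py; python3 - <<'E'
from h import *
T=tool();cv2.imwrite('pics/wrist6.png',viewer.snapshot('wrist')[:,:,::-1])
c=np.array([.5647,-.0348]);a=1.850-np.pi/2;x=np.array([np.cos(a),np.sin(a)])
# black pad: profile along clamp x at z=.062 in both pictures
for f,TT in(('w2',np.load('T2.npy')),('wrist6',T)):
    im=cv2.imread(f'pics/{f}.png');g=cv2.cvtColor(im,cv2.COLOR_BGR2GRAY)
    d=np.arange(.07,.125,.0005);out=[]
    for s in np.arange(-.012,.0121,.004):
        uv=proj('wrist',[[*(c+k*x+s*np.array([-x[1],x[0]])),.064] for k in d],TT).astype(np.float32)
        p=cv2.remap(g,uv[None,:,0],uv[None,:,1],cv2.INTER_LINEAR)[0].astype(float)
        j=np.gradient(cv2.GaussianBlur(p[None],(5,1),1)[0]);out.append(d[np.argmin(j)])
    print(f,'pale-to-black jaw edge along clamp x (mm)',np.array(out)*1000,np.median(out)*1000)
E
python3 f.py
```

```text
t 16.9 F [2.6955 3.7274 1.5889] M [ 0.8424 -0.2711  0.3023] yaw 0.6381 turned deg 69.72 z 0.0755 w 0.0457
w2 pale-to-black jaw edge along clamp x (mm) [82.  82.5 82.  82.5 82.5 82.  82.5] 82.50000000000001
wrist6 pale-to-black jaw edge along clamp x (mm) [99.  98.5 99.  99.  98.5 98.5 99. ] 99.00000000000003
t 16.95 F [3.0014 3.6712 1.3326] M [ 0.8327 -0.3165  0.3675] yaw 0.6381 turned deg 69.72 z 0.0755 w 0.0459
```

```bash
python3 -c "
from bench import order
print(order.close_job())"
```

```text
the job is handed in; nothing more can be done
None
```

The job is handed in at about 17 s. The big square-bored handle is down on the clamp's shaft, turned clockwise to the fourth click, and the arm is still gripping and holding it there. No verdict was reported.

**Seating:** the hub went down over the shaft with little resistance. The tool height of 75.5 mm puts the hub's underside at about 68 mm. It rests on the disc with roughly 4 N of contact.

**Clicks by feel:** torque peaks came at hand angles of about 9°, 25°, 41° and 57°, followed by the trough before the fourth click. The hand ends at 69.7°, and I did not go on to the next peak. Fitting the torque readings showed the hand leading the shaft by about 4.5°. That puts the shaft at about 1.13 rad, give or take 0.01.

**Pad position:** measured against the rest picture, the jaw has moved 16.5 mm, where 16 mm is expected at the fourth click. The wrist view shows the pad right up against the forearm.

**Where checks disagreed:**
- At 69.1° the torque read 0.25 N m, slightly under the fitted value of about 0.28 at the click. I added 0.6°, and the last two readings were 0.30 and 0.37, which shows how noisy that reading is.
- One direct reading of the pad face, taken before that extra 0.6°, came out about 1 mm short of 107 mm, which is within the camera's calibration error.
- A sideways force of about 4–6 N stayed on the hub throughout.

The arm touched nothing else on the bench. I did not view a final picture of the whole bench.

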